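# Find the unlocked hatch of the bench power box and tip it open

### The job

Three of the four identical hatches of the bench power box are still locked from inside, and one is free. Press lightly on the ribbed pads at the rear ends of the hatches, one after another, until you find the one that rocks and raises its front edge, then push that hatch over with the fingertips until it stands fully open, leaning back past upright against its stop, so that the sockets under it can be used. Nothing is to be picked up: do not force the locked hatches, and leave the other things on the bench where they are.

Things in the scene. Friction and masses are not known exactly. Their poses are not given: they have to be found in the camera images.
- power_box: Bench power box, screwed down: a plinth with two black end caps (142 mm deep, 346 mm wide, caps 79 mm high) that carries four identical aluminium bays in a row, each 130 mm deep, 80 mm wide, rim 80 mm above the bench. Origin: centre of its underside, on the bench; x to its rear (away from the robot), y along the row to the left, z up. Which bay stands in which place varies.
- hatch_a: One bay's grey hatch, 110 mm long (x), 66 mm wide (y), 4 mm thick, flush in the rim with 2 mm gaps. Origin: middle of its cross pin (thin bright line along y), at mid thickness, 78 mm above the bench. x to its rear, z out of its upper face; the axes turn with it (z vertical when shut). 72 mm of it lie in front of the pin, 38 mm behind. All four look alike: three are locked and rigid, one is free.
- hatch_a_pad (a point): Middle of hatch_a's ribbed press pad: on its upper face, 26 mm behind the pin, on the short rear end, over a well 60 mm deep. Axes as the hatch's. On the free hatch (its place varies) 2 to 4 N here rock it: the pad sinks and the front edge rises. A friction hinge then holds it at any angle, up to a stop 110 degrees (1.92 rad) from shut. A locked hatch does not give.
- hatch_a_front (a point): Middle of hatch_a's front edge, on its upper face, 72 mm in front of the pin. Pressing here moves no hatch; on the free one it rises when the pad is pressed. Axes as the hatch's.
- hatch_b: Another bay's hatch, identical to hatch_a; origin and axes as there.
- hatch_b_pad (a point): Middle of the ribbed press pad of hatch_b, as hatch_a_pad on hatch_a.
- hatch_b_front (a point): Middle of the front edge of hatch_b, as hatch_a_front on hatch_a.
- hatch_c: Another bay's hatch, identical to hatch_a; origin and axes as there.
- hatch_c_pad (a point): Middle of the ribbed press pad of hatch_c, as hatch_a_pad on hatch_a.
- hatch_c_front (a point): Middle of the front edge of hatch_c, as hatch_a_front on hatch_a.
- hatch_d: Another bay's hatch, identical to hatch_a; origin and axes as there.
- hatch_d_pad (a point): Middle of the ribbed press pad of hatch_d, as hatch_a_pad on hatch_a.
- hatch_d_front (a point): Middle of the front edge of hatch_d, as hatch_a_front on hatch_a.
- multimeter: Bystander, loose: yellow-and-black digital multimeter, 142x68x41 mm. Origin: centre of its underside. To be left alone.
- solder_reel: Bystander, loose: small red-flanged reel of solder, 65x54x40 mm. Origin: centre of its underside. To be left alone.
- usb_probe: Bystander, loose: white USB stick probe, 64x24x12 mm. Origin: centre of its underside. To be left alone.
- board: Bystander, loose: loose green circuit board, 42x62x12 mm. Origin: centre of its underside. To be left alone.
- tweezers: Bystander, loose: steel tweezers, 129x12x9 mm. Origin: centre of its underside. To be left alone.
- kapton: Bystander, loose: roll of amber tape lying flat, 66 mm across, 19 mm high. Origin: centre of its underside. To be left alone. Beyond it, at the right, stands a fixed row of cable spools 200 mm high: pass over or clear of it.
- ipa_bottle: Bystander, loose: standing bottle with a blue pump cap, 62 mm across, 127 mm high. Origin: centre of its underside. To be left alone.
- parts_tray: Bystander, loose: open black tray of screws, 70x110x21 mm. Origin: centre of its underside. To be left alone.

How it is judged:
By the outcome, as a careful person would: the job done as asked, in the order asked, and still so for the second after the job is handed in, with the robot touching nothing.
It also fails if it takes over 51 s, if anything falls off the work surface, if the arm or the gripper's body presses on something with over 40 N, if the wrist force passes 120 N, or if a joint passes its speed limit or range.

### The arm

A 6-joint arm with a two-finger parallel gripper is mounted at the origin on a cart in front of the work surface, level with it; the furniture and walls round the work are solid. World frame = base frame: x ahead of the robot, y to its left, z up, the work surface at z = 0. Lengths are in m, angles in rad, forces in N, time in s.
With the tool pointing down it reaches from about 0.35 to 0.925 m from the base axis. Payload 6.4 kg.
Tool frame: the origin (TCP) lies between the finger pads; the fingertips stand 19 mm ahead of it and the grasp point (between the pads) is the TCP (finger_overhang is the distance from the TCP to the fingertips, in m); z points along the fingers, y is the line along which they close (so a half turn about z gives the same grasp; the last joint's range is limited). The gripper opens to 94 mm and grips with 3 to 60 N. Pads are 16 mm wide; open, the fingers measure 119 mm over their backs; the gripper's body (75 mm by 177 mm) begins 78 mm behind the grasp point.
Start: joints at [-1.486, 0.245, 1.558, -0, 1.339, -0.174], TCP at [0.166, -0.628, 0.194] pointing down, gripper open.
Joint ranges: [-3.13, 3.13], [-1.02, 2.26], [0.13, 2.54], [-0.95, 4.09], [0.21, 2.88], [-2.74, 2.74]. Speed limits (rad/s): [2.57, 2.57, 3.14, 3.14, 3.14, 3.14].

### API

Orientations are given as a rotation vector (axis times angle).
In Python, from cell import * gives the robot as it stands.
- The arm moves only by the tool carry_out, never from a script. Its argument "commands" is a list that holds one entry, the list of rows, each a list of 7 numbers: the turn, a rotation vector about the tool's x, y, z in degrees, then the shift along the tool's x, y, z in m, then the gripper's target within -1 to 1 (shut at 1, half-way at 0, fully open at -1). A call has 1 to 10 rows; each row shifts and turns the commanded pose from where the row before left it, along the tool's axes as they then stand; what a row does not reach is not made up. A row lasts 1/10 s, in which the tool goes at most 50 mm and 8.59 degrees, less where a joint would pass 70% of its speed; a pose out of reach is approached as far as the arm can. A call with a gripper value outside its range is refused whole. The fingers move at their own pace and stop on an object; "force" is the grip in N (left out, the last holds). Time passes only in rows, so rows that do not move let the fingers close. It gives the time, the measured TCP pose, the force, the opening and the grip force at its end, in the units of the state.
- read_state(): the state, without advancing time (a new reading comes with each control period).
- read_camera(name): name is "scene" or "top"; returns a dict with "img" (420x560x3 uint8, red, green, blue), "depth" (420x560 float32, m along the optical axis (not along the pixel's ray), 0 where there is no reading), "camera_matrix" (3x3 intrinsics, pixels), "world_to_cam" (4x4, takes a point from world to camera coordinates). Camera axes: x right, y down, z forward; pixel columns grow to the right and rows downward; lengths in m; the calibration is good to about 2 mm. A picture is of the moment at which its call begins.
- finish_job(): hands the job in; it is judged then, once.
The state is a dict: "time_s": time; "q": joint angles; "qvel": joint speeds; "effort": joint torques, N m; "tool_pos": TCP position; "tool_rot": TCP orientation; "contact_force": force on the tool from outside, world axes, zero at the start; "moment": the same for the moment, N m; "gripper_width": finger opening in m; "grip_force": force on a finger pad.
Only numpy, scipy, OpenCV 4.12 (cv2) and the standard library are available. Lean on these libraries where they do the work, as an engineer would, in place of code of your own. Each camera call takes 0.05 s, during which the arm holds its last target. There are 200 camera calls.

## Working session

There is one attempt and no reset: what is moved stays moved. The work goes in short steps, Python scripts to look and compute and a tool call to move; the robot and the scene stay as the last step left them, time stands still between calls to the robot, and variables do not carry over. Pictures are saved under pics/ and viewed, at most 10 in all, crops included, and the job is handed in when it is done.

Besides the shell and the picture viewer there is one more tool, called after ">>>" in YAML: its name, and indented under it one key for each argument. carry_out: Moves the arm, as the interface text tells. Its arguments: {"type":"object","properties":{"commands":{"type":"array"},"force":{"type":"number"}},"required":["commands"]}

```bash
mkdir -p pics; ls
python3 - <<'E'
from cell import *
import cv2,numpy as np
s=read_state();print({k:np.round(v,3) for k,v in s.items()})
for n in("top","scene"):
    c=read_camera(n);np.savez(f"pics/{n}.npz",**{k:c[k] for k in c})
    cv2.imwrite(f"pics/{n}1.png",cv2.cvtColor(c["img"],cv2.COLOR_RGB2BGR));print(n,c["camera_matrix"],c["world_to_cam"].round(3))
E
```

```text
pics
{'time_s': np.float64(0.0), 'q': array([-1.486,  0.246,  1.559, -0.   ,  1.339, -0.174]), 'qvel': array([-0.001,  0.   ,  0.   ,  0.001,  0.   ,  0.   ]), 'effort': array([ 1.0000e-03, -4.1583e+01, -3.1460e+01,  6.8000e-02,  3.3000e-02,
       -0.0000e+00]), 'tool_pos': array([ 0.166, -0.628,  0.193]), 'tool_rot': array([-3.113, -0.405, -0.   ]), 'contact_force': array([ 0.108,  0.645, -0.787]), 'moment': array([ 0.004, -0.016, -0.022]), 'grip_force': np.float64(0.0), 'gripper_width': np.float64(0.094)}
top [[487.91023211   0.         291.74283711]
 [  0.         487.91023211 208.48418013]
 [  0.           0.           1.        ]] [[-0.022 -1.    -0.014  0.181]
 [-0.982  0.024 -0.188  0.536]
 [ 0.188  0.009 -0.982  1.066]
 [ 0.     0.     0.     1.   ]]
scene [[401.50517144   0.         280.96548888]
 [  0.         401.50517144 214.77636251]
 [  0.           0.           1.        ]] [[-0.523 -0.852 -0.019  0.408]
 [-0.33   0.223 -0.917  0.223]
 [ 0.786 -0.473 -0.398  0.525]
 [ 0.     0.     0.     1.   ]]
```

View pics/top1.png

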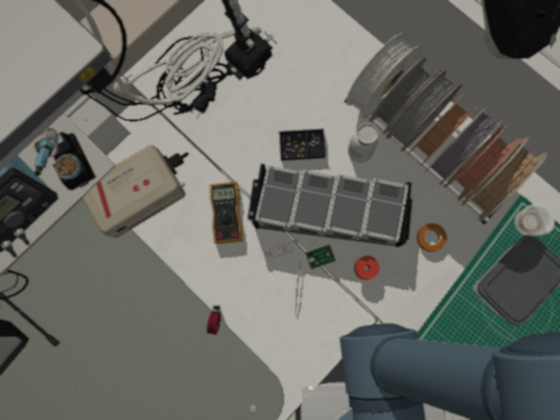

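View pics/scene1.png

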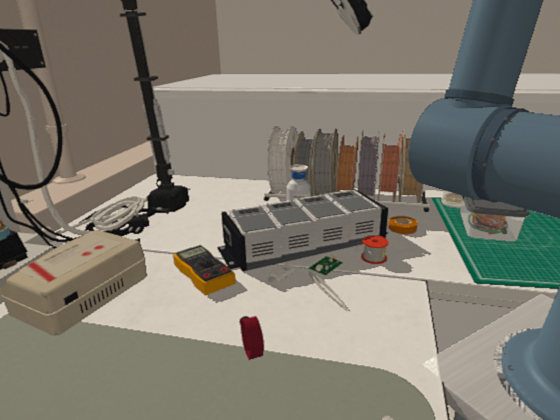

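The top view shows the box at columns 250-412, rows 165-245, with four hatches in a row. The pads are the darker strips at the upper (rear) ends. I'll enlarge it to pick the hatch corners.

```bash
cat > h.py <<'E'
import numpy as np,cv2
def ray(c,u,v,z):
    K=c["camera_matrix"];T=c["world_to_cam"];R=T[:3,:3];o=-R.T@T[:3,3]
    d=R.T@np.linalg.solve(K,[u,v,1]);return o+d*(z-o[2])/d[2]
def proj(c,p):
    q=c["camera_matrix"]@(c["world_to_cam"]@np.r_[p,1])[:3];return q[:2]/q[2]
E
python3 - <<'E'
import numpy as np,cv2
c=np.load("pics/top.npz");im=c["img"][150:260,235:425]
im=cv2.resize(im,None,fx=4,fy=4,interpolation=cv2.INTER_CUBIC)
cv2.imwrite("pics/crop.png",cv2.convertScaleAbs(im[:,:,::-1],alpha=1.5))
from h import *
# mask of bright aluminium rims: top-surface points by depth
D=c["depth"];K=c["camera_matrix"];T=c["world_to_cam"]
v,u=np.mgrid[:420,:560];P=np.stack([(u-K[0,2])/K[0,0]*D,(v-K[1,2])/K[1,1]*D,D],-1)-T[:3,3]
W=P@T[:3,:3]
m=(np.abs(W[...,2]-.079)<.008)&(u>240)&(u<425)&(v>150)&(v<260)&(D>0)
n,l,s,_=cv2.connectedComponentsWithStats(m.astype(np.uint8));k=1+s[1:,4].argmax();m=l==k
r=cv2.minAreaRect(W[m][:,:2].astype(np.float32));print(r,cv2.boxPoints(r),np.median(W[m][:,2]))
E
```

```text
((0.5469186305999756, 0.07959268242120743), (0.34686195850372314, 0.14070922136306763), 81.25950622558594) [[ 0.4510266  -0.08113315]
 [ 0.5901017  -0.10251524]
 [ 0.6428107   0.2403185 ]
 [ 0.50373554  0.2617006 ]] 0.07996596501505199
```

View pics/crop.png

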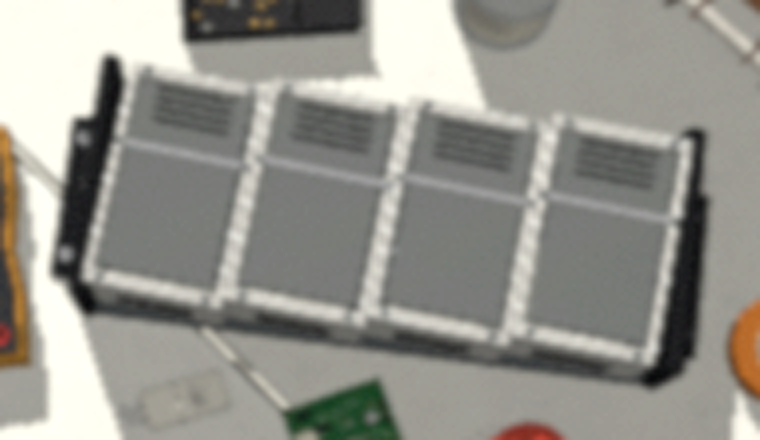

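The crop shows the pads at about (193,108), (333,125), (475,145) and (618,163), at 4x from (235,150). All four hatches are shut. Next I'll convert these to world positions and work out the first move.

```bash
cat >> h.py <<'E'
from scipy.spatial.transform import Rotation as Ro
def delta(s,tip,yaw=None):
    R=Ro.from_rotvec(s["tool_rot"]);d=R.inv().apply(np.array(tip)-[0,0,-.019]-s["tool_pos"])
    out=[np.round(d,4)]
    if yaw is not None: out.append((R.inv()*Ro.from_matrix([[np.cos(yaw),np.sin(yaw),0],[np.sin(yaw),-np.cos(yaw),0],[0,0,-1]])).as_rotvec(degrees=True).round(2))
    return out
E
python3 - <<'E'
from cell import *
from h import *
c=np.load("pics/top.npz")
f=lambda x,y,z:ray(c,(x+.5)/4-.5+235,(y+.5)/4-.5+150,z)[:2]
P=np.array([f(*p,.08) for p in[(193,108),(333,125),(475,145),(618,163)]])
print(P.round(4));d=P[0]-P[3];print(np.linalg.norm(d)/3,yaw:=np.arctan2(-d[0],d[1]))
L=[f(*p,.08) for p in[(121,141),(244,161),(264,161),(384,183),(406,178),(526,199),(548,199),(669,219)]]
M=np.array([(L[i]+L[i+1])/2 for i in(0,2,4,6)]);print("pinmid",M.round(4),np.linalg.norm(P-M,axis=1))
d=M[0]-M[3];print(np.arctan2(-d[0],d[1]))
x=np.array([np.cos(-.1525),np.sin(-.1525)]);y=np.array([-x[1],x[0]]);C=np.array([.5469,.0796])
print("in box frame",[((p-C)@x,(p-C)@y) for p in P],[((p-C)@x,(p-C)@y) for p in M])
s=read_state();print(delta(s,[*P[3],.2],-.1525))
E
```

```text
[[ 0.609   0.1871]
 [ 0.5971  0.1084]
 [ 0.5835  0.029 ]
 [ 0.5712 -0.0506]]
0.08023040297491368 -0.1577683210972765
pinmid [[ 0.5842  0.1936]
 [ 0.5701  0.1143]
 [ 0.5587  0.0352]
 [ 0.545  -0.0437]] [0.02561779 0.02765468 0.0256261  0.02704991]
-0.1636498667993617
in box frame [(np.float64(0.04501741491383796), np.float64(0.11572983790721893)), (np.float64(0.04524127410997766), np.float64(0.03607163731564741)), (np.float64(0.043883068073996806), np.float64(-0.04445924987905145)), (np.float64(0.04374938220570151), np.float64(-0.1249580308080623))] [(np.float64(0.019529655161093895), np.float64(0.118307667186392)), (np.float64(0.017644622737751987), np.float64(0.03786221763809509)), (np.float64(0.01836643857731384), np.float64(-0.042093146291874176)), (np.float64(0.01684881227859095), np.float64(-0.12211958061058807))]
[array([ 0.5391, -0.4544, -0.0248]), array([-0.1 ,  0.  , 23.57])]
```

>>> carry_out:
  commands:
    - [[0, 0, 8, 0, 0, -0.045, 1], [0, 0, 8, 0, 0, -0.045, 1], [0, 0, 7.9, 0, 0, -0.035, 1], [0, 0, 0, 0.02, -0.042, 0, 1], [0, 0, 0, 0.02, -0.042, 0, 1], [0, 0, 0, 0.02, -0.042, 0, 1], [0, 0, 0, 0.02, -0.042, 0, 1], [0, 0, 0, 0.02, -0.042, 0, 1], [0, 0, 0, 0.02, -0.042, 0, 1], [0, 0, 0, 0.02, -0.042, 0, 1]]

```text
time_s: 1.1
tool_pos: [0.3515, -0.3582, 0.3188]
tool_rot: [-3.131, 0.249, 0.0]
contact_force: [0.6, -0.5, 0.3]
gripper_width: 0.0174
grip_force: 0.0
```

>>> carry_out:
  commands:
    - [[0, 0, 0, 0.02, -0.042, 0, 1], [0, 0, 0, 0.02, -0.042, 0, 1], [0, 0, 0, 0.02, -0.042, 0, 1], [0, 0, 0, 0.02, -0.042, 0, 1], [0, 0, 0, 0.02, -0.042, 0, 1], [0, 0, 0, 0.02, -0.042, 0, 1], [0, 0, 0, 0.02, -0.042, 0, 1], [0, 0, 0, 0.02, -0.042, 0, 1], [0, 0, 0, 0, 0, 0.03, 1], [0, 0, 0, 0, 0, 0, 1]]

```text
time_s: 2.1
tool_pos: [0.5601, -0.0517, 0.2847]
tool_rot: [-3.13, 0.245, 0.013]
contact_force: [-0.4, -0.6, -1.0]
gripper_width: 0.0004
grip_force: 0.0
```

Run:
```python
from cell import *
from h import *
s=read_state();print(s["time_s"],s["tool_pos"],s["contact_force"],s["gripper_width"],delta(s,[.5712,-.0506,.09],-.158))
```

```text
2.1 [ 0.56009351 -0.05173623  0.28465664] [-0.35670794 -0.58446942 -0.97933462] 0.00039924052617664943 [array([ 0.0123, -0.0027,  0.1756]), array([-0.06,  0.48,  0.12])]
```

>>> carry_out:
  commands:
    - [[0, 0, 0, 0.012, -0.002, 0.04, 1], [0, 0, 0, 0, 0, 0.045, 1], [0, 0, 0, 0, 0, 0.045, 1], [0, 0, 0, 0, 0, 0.035, 1], [0, 0, 0, 0, 0, 0.006, 1], [0, 0, 0, 0, 0, 0, 1], [0, 0, 0, 0, 0, 0, 1]]

```text
time_s: 2.8
tool_pos: [0.5758, -0.0544, 0.1211]
tool_rot: [3.131, -0.249, 0.006]
contact_force: [0.3, 0.2, 1.3]
gripper_width: 0.0003
grip_force: 0.0
```

Run:
```python
from cell import *
from h import *
s=read_state();print(s["time_s"],s["tool_pos"],s["contact_force"],delta(s,[.5712,-.0506,.08],-.158))
c=read_camera("scene");cv2.imwrite("pics/s2.png",cv2.resize(c["img"][130:270,200:400,::-1],None,fx=4,fy=4))
```

```text
2.8 [ 0.57575098 -0.05437932  0.12107315] [0.30555917 0.18514984 1.25341064] [array([-0.0052, -0.003 ,  0.0221]), array([ 0.03, -0.24, -0.06])]
```

View pics/s2.png

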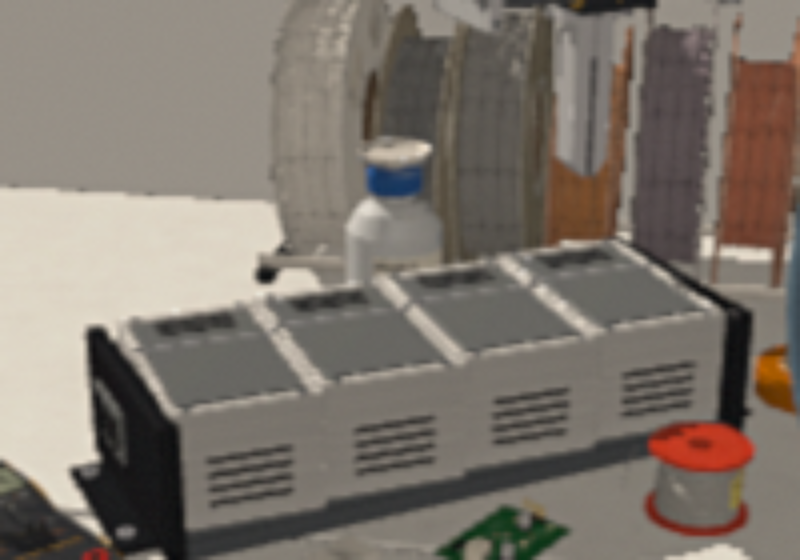

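The scene crop shows the fingertip at (585,170), above the right-most pad at (570,258). All four hatches are still flush.

>>> carry_out:
  commands:
    - [[0, 0, 0, -0.003, -0.002, 0.007, 1], [0, 0, 0, 0, 0, 0.006, 1], [0, 0, 0, 0, 0, 0, 1], [0, 0, 0, 0, 0, 0, 1]]

```text
time_s: 3.25
tool_pos: [0.5713, -0.0509, 0.1051]
tool_rot: [-3.132, 0.248, 0.001]
contact_force: [0.4, 0.4, -1.1]
gripper_width: 0.0007
grip_force: 0.0
```

>>> carry_out:
  commands:
    - [[0, 0, 0, 0, 0, 0.001, 1], [0, 0, 0, 0, 0, 0.001, 1], [0, 0, 0, 0, 0, 0, 1]]

```text
time_s: 3.55
tool_pos: [0.5714, -0.051, 0.1031]
tool_rot: [-3.132, 0.249, 0.0]
contact_force: [-0.7, 0.7, 0.5]
gripper_width: 0.0003
grip_force: 0.0
```

Contact is expected at a TCP height of about 0.099. The position is good, so I'll go down gently.

>>> carry_out:
  commands:
    - [[0, 0, 0, 0, 0, 0.001, 1], [0, 0, 0, 0, 0, 0.001, 1], [0, 0, 0, 0, 0, 0.001, 1], [0, 0, 0, 0, 0, 0, 1]]

```text
time_s: 3.95
tool_pos: [0.5713, -0.051, 0.1]
tool_rot: [-3.132, 0.248, 0.001]
contact_force: [0.1, 0.4, 0.2]
gripper_width: 0.0005
grip_force: 0.0
```

>>> carry_out:
  commands:
    - [[0, 0, 0, 0, 0, 0.001, 1], [0, 0, 0, 0, 0, 0, 1]]

```text
time_s: 4.15
tool_pos: [0.5714, -0.051, 0.0991]
tool_rot: [-3.132, 0.248, 0.0]
contact_force: [-0.0, -0.8, 0.9]
gripper_width: 0.0004
grip_force: 0.0
```

>>> carry_out:
  commands:
    - [[0, 0, 0, 0, 0, 0.0005, 1], [0, 0, 0, 0, 0, 0, 1]]

```text
time_s: 4.35
tool_pos: [0.5714, -0.051, 0.0987]
tool_rot: [-3.132, 0.248, 0.0]
contact_force: [-0.2, 0.5, 0.3]
gripper_width: 0.0002
grip_force: 0.0
```

>>> carry_out:
  commands:
    - [[0, 0, 0, 0, 0, 0.0005, 1], [0, 0, 0, 0, 0, 0, 1]]

```text
time_s: 4.55
tool_pos: [0.5714, -0.051, 0.0982]
tool_rot: [-3.132, 0.248, 0.0]
contact_force: [0.3, 0.8, -0.3]
gripper_width: 0.0003
grip_force: 0.0
```

>>> carry_out:
  commands:
    - [[0, 0, 0, 0, 0, 0.0005, 1], [0, 0, 0, 0, 0, 0, 1]]

```text
time_s: 4.75
tool_pos: [0.5714, -0.051, 0.0977]
tool_rot: [-3.132, 0.248, 0.0]
contact_force: [-0.6, -0.3, 0.1]
gripper_width: 0.0005
grip_force: 0.0
```

>>> carry_out:
  commands:
    - [[0, 0, 0, 0, 0, 0.0005, 1], [0, 0, 0, 0, 0, 0, 1]]

```text
time_s: 4.95
tool_pos: [0.5714, -0.051, 0.0972]
tool_rot: [-3.132, 0.248, 0.0]
contact_force: [-0.7, 0.2, 0.3]
gripper_width: 0.0001
grip_force: 0.0
```

>>> carry_out:
  commands:
    - [[0, 0, 0, 0, 0, 0.0005, 1], [0, 0, 0, 0, 0, 0, 1]]

```text
time_s: 5.15
tool_pos: [0.5714, -0.051, 0.0967]
tool_rot: [-3.132, 0.248, 0.0]
contact_force: [0.6, 0.3, -0.9]
gripper_width: 0.0004
grip_force: 0.0
```

Run:
```python
from cell import *
from h import *
s=read_state();print(s["contact_force"],s["tool_pos"])
c=read_camera("scene");cv2.imwrite("pics/s3.png",cv2.resize(c["img"][130:270,200:400,::-1],None,fx=4,fy=4))
```

```text
[ 0.572008    0.29906066 -0.91882908] [ 0.57140223 -0.05101835  0.09669674]
```

View pics/s3.png

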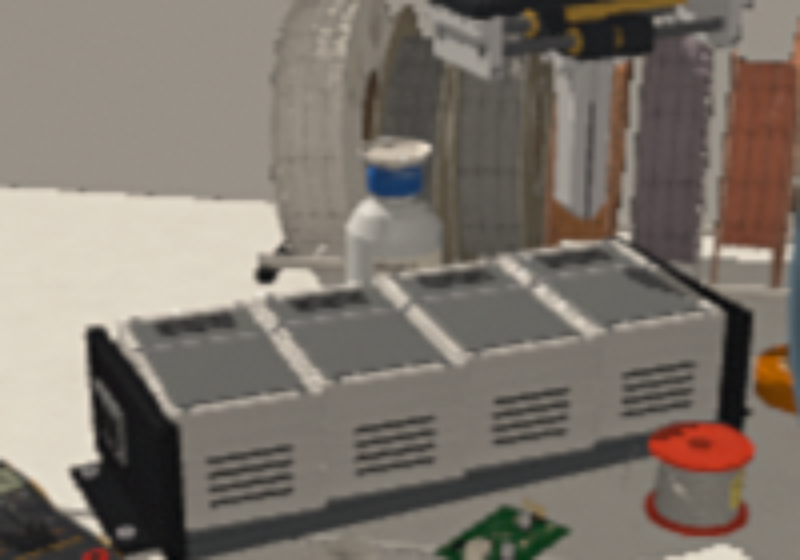

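The picture shows the tip at (590,215), about 40 px above the pad, although the TCP pose says it should be touching. I'll compare projections and depth from both cameras.

Run:
```python
from cell import *
from h import *
s=read_state();t=s["tool_pos"];print(finger_overhang if 'finger_overhang' in globals() else None)
c=read_camera("scene")
for z in(.078,.0967,.12):print(z,proj(c,[t[0],t[1],z]), (proj(c,[t[0],t[1],z])-[200,130])*4)
D=c["depth"];T=c["world_to_cam"];K=c["camera_matrix"]
for v in range(165,196,3):
  u=347;d=D[v,u];p=np.array([(u-K[0,2])/K[0,0]*d,(v-K[1,2])/K[1,1]*d,d]);print(v,(T[:3,:3].T@(p-T[:3,3])).round(3),c["img"][v,u])
c=read_camera("top");print(proj(c,[t[0],t[1],.08]));cv2.imwrite("pics/t3.png",cv2.resize(c["img"][150:260,235:425,::-1],None,fx=4,fy=4))
```

```text
0.019
0.078 [343.71536337 194.4930143 ] [574.86145348 257.97205722]
0.0967 [344.04997665 187.15815492] [576.1999066  228.63261968]
0.12 [344.47423837 177.8581652 ] [577.89695347 191.43266079]
165 [ 0.566 -0.053  0.152] [78 75 73]
168 [ 0.565 -0.052  0.146] [74 71 70]
171 [ 0.563 -0.051  0.139] [86 81 81]
174 [ 0.563 -0.051  0.132] [79 76 73]
177 [ 0.561 -0.05   0.125] [92 88 86]
180 [ 0.563 -0.052  0.117] [92 88 87]
183 [ 0.562 -0.052  0.11 ] [97 94 92]
186 [ 0.67  -0.146  0.052] [106  71  44]
189 [ 0.681 -0.156  0.038] [108  76  54]
192 [ 0.577 -0.066  0.079] [88 84 80]
195 [ 0.561 -0.053  0.079] [74 72 69]
[389.32451687 190.25621909]
```

View pics/t3.png

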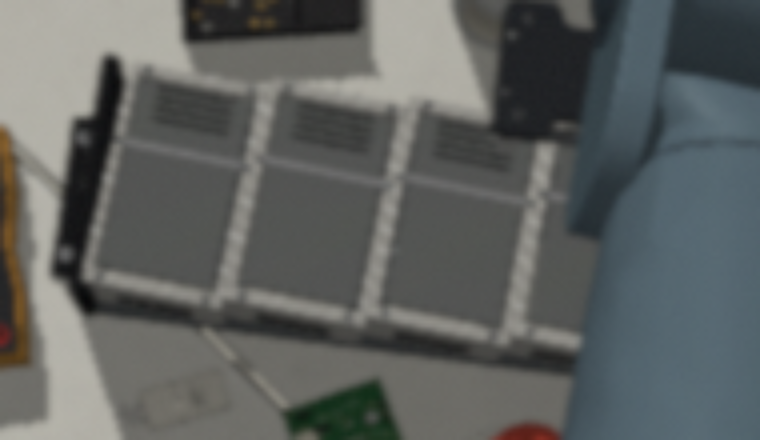

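Depth shows the shut fingertips at z≈0.105, about 27 mm higher than the nominal overhang gives. The lateral position is right. I'll lower further in careful steps until I feel contact.

>>> carry_out:
  commands:
    - [[0, 0, 0, 0, 0, 0.005, 1], [0, 0, 0, 0, 0, 0.005, 1], [0, 0, 0, 0, 0, 0.004, 1], [0, 0, 0, 0, 0, 0.002, 1], [0, 0, 0, 0, 0, 0, 1]]

```text
time_s: 5.8
tool_pos: [0.5711, -0.0509, 0.0802]
tool_rot: [-3.132, 0.248, 0.002]
contact_force: [-0.1, -0.5, -0.1]
gripper_width: 0.0003
grip_force: 0.0
```

Run:
```python
from cell import *
from h import *
s=read_state();t=s["tool_pos"];print(t,s["contact_force"],s["time_s"])
c=read_camera("scene");D=c["depth"];T=c["world_to_cam"];K=c["camera_matrix"]
v,u=np.mgrid[170:215,335:360];d=D[170:215,335:360]
P=np.stack([(u-K[0,2])/K[0,0]*d,(v-K[1,2])/K[1,1]*d,d],-1)-T[:3,3];W=P@T[:3,:3]
m=(np.hypot(W[...,0]-t[0],W[...,1]-t[1])<.022)&(W[...,2]>.082)
for vv in range(180,197): 
  w=W[vv-170][m[vv-170]]
  if len(w):print(vv,u[vv-170][m[vv-170]][[0,-1]],w.mean(0).round(3),w.min(0).round(3),w.max(0).round(3))
```

```text
[ 0.57108213 -0.050918    0.08015598] [-0.06029091 -0.54445889 -0.06126787] 5.8
180 [338 350] [ 0.567 -0.046  0.117] [ 0.561 -0.059  0.115] [ 0.58  -0.038  0.119]
181 [338 350] [ 0.567 -0.046  0.114] [ 0.562 -0.06   0.112] [ 0.581 -0.038  0.116]
182 [338 350] [ 0.567 -0.046  0.112] [ 0.56 -0.06  0.11] [ 0.58  -0.037  0.114]
183 [338 350] [ 0.567 -0.046  0.109] [ 0.561 -0.062  0.107] [ 0.581 -0.037  0.111]
184 [338 350] [ 0.567 -0.046  0.107] [ 0.562 -0.062  0.105] [ 0.58  -0.036  0.109]
185 [338 350] [ 0.566 -0.046  0.105] [ 0.56  -0.059  0.102] [ 0.579 -0.037  0.108]
186 [338 350] [ 0.567 -0.047  0.102] [ 0.561 -0.06   0.098] [ 0.583 -0.036  0.105]
187 [340 349] [ 0.565 -0.047  0.1  ] [ 0.56  -0.056  0.098] [ 0.572 -0.037  0.102]
188 [341 348] [ 0.565 -0.047  0.097] [ 0.563 -0.056  0.096] [ 0.572 -0.04   0.099]
189 [342 347] [ 0.565 -0.047  0.095] [ 0.562 -0.052  0.093] [ 0.571 -0.043  0.095]
190 [344 347] [ 0.561 -0.047  0.094] [ 0.561 -0.052  0.092] [ 0.562 -0.043  0.094]
```

>>> carry_out:
  commands:
    - [[0, 0, 0, 0, 0, 0.002, 1], [0, 0, 0, 0, 0, 0.001, 1], [0, 0, 0, 0, 0, 0.001, 1], [0, 0, 0, 0, 0, 0, 1]]

```text
time_s: 6.25
tool_pos: [0.5714, -0.051, 0.0766]
tool_rot: [-3.132, 0.248, 0.0]
contact_force: [-0.1, -0.4, 0.3]
gripper_width: 0.0001
grip_force: 0.0
```

>>> carry_out:
  commands:
    - [[0, 0, 0, 0, 0, 0.001, 1], [0, 0, 0, 0, 0, 0.001, 1], [0, 0, 0, 0, 0, 0, 1]]

```text
time_s: 6.55
tool_pos: [0.5713, -0.051, 0.0746]
tool_rot: [-3.132, 0.248, 0.0]
contact_force: [-1.4, -0.4, -0.4]
gripper_width: 0.0004
grip_force: 0.0
```

>>> carry_out:
  commands:
    - [[0, 0, 0, 0, 0, 0.001, 1], [0, 0, 0, 0, 0, 0, 1]]

```text
time_s: 6.75
tool_pos: [0.5714, -0.051, 0.0736]
tool_rot: [-3.132, 0.248, 0.0]
contact_force: [0.5, -0.4, 0.3]
gripper_width: 0.0002
grip_force: 0.0
```

>>> carry_out:
  commands:
    - [[0, 0, 0, 0, 0, 0.001, 1], [0, 0, 0, 0, 0, 0, 1]]

```text
time_s: 6.95
tool_pos: [0.5713, -0.051, 0.0726]
tool_rot: [-3.132, 0.248, 0.0]
contact_force: [-0.6, 0.5, 0.4]
gripper_width: 0.0006
grip_force: 0.0
```

>>> carry_out:
  commands:
    - [[0, 0, 0, 0, 0, 0.001, 1], [0, 0, 0, 0, 0, 0.001, 1], [0, 0, 0, 0, 0, 0, 1]]

```text
time_s: 7.25
tool_pos: [0.5713, -0.051, 0.0705]
tool_rot: [-3.132, 0.248, 0.001]
contact_force: [-0.9, 0.5, -0.5]
gripper_width: 0.0006
grip_force: 0.0
```

>>> carry_out:
  commands:
    - [[0, 0, 0, 0, 0, 0.001, 1], [0, 0, 0, 0, 0, 0, 1]]

```text
time_s: 7.45
tool_pos: [0.5714, -0.051, 0.0696]
tool_rot: [-3.132, 0.248, 0.0]
contact_force: [-1.1, -0.1, -0.2]
gripper_width: 0.0007
grip_force: 0.0
```

>>> carry_out:
  commands:
    - [[0, 0, 0, 0, 0, 0.0007, 1], [0, 0, 0, 0, 0, 0, 1]]

```text
time_s: 7.65
tool_pos: [0.5715, -0.051, 0.0691]
tool_rot: [3.132, -0.248, 0.0]
contact_force: [-0.0, 0.4, 0.1]
gripper_width: 0.0004
grip_force: 0.0
```

>>> carry_out:
  commands:
    - [[0, 0, 0, 0, 0, 0.0007, 1], [0, 0, 0, 0, 0, 0, 1]]

```text
time_s: 7.85
tool_pos: [0.5716, -0.051, 0.0691]
tool_rot: [3.132, -0.248, -0.0]
contact_force: [-2.2, -0.1, 5.3]
gripper_width: 0.0004
grip_force: 2.4
```

I have contact at TCP z≈0.069: 5.3 N and no give, so the right-most hatch is locked. The shut fingertips therefore sit about 11 mm behind the reported TCP. On to the next pad.

>>> carry_out:
  commands:
    - [[0, 0, 0, 0, 0, -0.015, 1], [0, 0, 0, 0, -0.04, 0, 1], [0, 0, 0, 0, -0.0405, 0, 1], [0, 0, 0, 0, 0, 0.008, 1], [0, 0, 0, 0, 0, 0.0055, 1], [0, 0, 0, 0, 0, 0, 1], [0, 0, 0, 0, 0, 0, 1]]

```text
time_s: 8.55
tool_pos: [0.584, 0.0275, 0.0698]
tool_rot: [3.131, -0.25, -0.001]
contact_force: [-0.6, 0.3, -0.2]
gripper_width: 0.0001
grip_force: 0.0
```

>>> carry_out:
  commands:
    - [[0, 0, 0, 0, 0, 0.0007, 1], [0, 0, 0, 0, 0, 0, 1]]

```text
time_s: 8.75
tool_pos: [0.5841, 0.0278, 0.0692]
tool_rot: [3.132, -0.25, -0.0]
contact_force: [0.2, 0.7, 0.1]
gripper_width: 0.0003
grip_force: 0.0
```

>>> carry_out:
  commands:
    - [[0, 0, 0, 0, 0, 0.0007, 1], [0, 0, 0, 0, 0, 0, 1]]

```text
time_s: 8.95
tool_pos: [0.5842, 0.0279, 0.0691]
tool_rot: [3.131, -0.249, -0.0]
contact_force: [-2.4, -1.8, 4.0]
gripper_width: 0.0003
grip_force: 2.3
```

>>> carry_out:
  commands:
    - [[0, 0, 0, 0, 0, 0.0003, 1], [0, 0, 0, 0, 0, 0, 1]]

```text
time_s: 9.15
tool_pos: [0.5842, 0.0279, 0.069]
tool_rot: [3.131, -0.248, -0.0]
contact_force: [-4.3, -2.7, 6.2]
gripper_width: 0.0004
grip_force: 3.3
```

Locked as well. Next pad.

>>> carry_out:
  commands:
    - [[0, 0, 0, 0, 0, -0.015, 1], [0, 0, 0, 0, -0.04, 0, 1], [0, 0, 0, 0, -0.0405, 0, 1], [0, 0, 0, 0, 0, 0.008, 1], [0, 0, 0, 0, 0, 0.0055, 1], [0, 0, 0, 0, 0, 0, 1], [0, 0, 0, 0, 0, 0, 1]]

```text
time_s: 9.85
tool_pos: [0.5966, 0.107, 0.0695]
tool_rot: [3.131, -0.25, -0.001]
contact_force: [-0.2, -0.1, -0.3]
gripper_width: 0.0005
grip_force: 0.0
```

>>> carry_out:
  commands:
    - [[0, 0, 0, 0, 0, 0.0007, 1], [0, 0, 0, 0, 0, 0, 1]]

```text
time_s: 10.05
tool_pos: [0.5969, 0.1071, 0.0691]
tool_rot: [3.131, -0.25, 0.0]
contact_force: [-0.9, -1.0, 0.7]
gripper_width: 0.0006
grip_force: 0.6
```

>>> carry_out:
  commands:
    - [[0, 0, 0, 0, 0, 0.0006, 1], [0, 0, 0, 0, 0, 0, 1]]

```text
time_s: 10.25
tool_pos: [0.5969, 0.1072, 0.0691]
tool_rot: [3.131, -0.248, -0.0]
contact_force: [-2.3, -2.5, 4.7]
gripper_width: 0.0005
grip_force: 2.5
```

At 4.7 N there is no give, so this one is locked too. Now the last pad.

>>> carry_out:
  commands:
    - [[0, 0, 0, 0, 0, -0.015, 1], [0, 0, 0, 0, -0.04, 0, 1], [0, 0, 0, 0, -0.0405, 0, 1], [0, 0, 0, 0, 0, 0.008, 1], [0, 0, 0, 0, 0, 0.0055, 1], [0, 0, 0, 0, 0, 0, 1], [0, 0, 0, 0, 0, 0, 1]]

```text
time_s: 10.95
tool_pos: [0.6093, 0.1864, 0.0697]
tool_rot: [3.131, -0.25, -0.001]
contact_force: [1.0, -0.4, -0.3]
gripper_width: 0.0004
grip_force: 0.0
```

>>> carry_out:
  commands:
    - [[0, 0, 0, 0, 0, 0.0007, 1], [0, 0, 0, 0, 0, 0, 1]]

```text
time_s: 11.15
tool_pos: [0.6096, 0.1868, 0.0692]
tool_rot: [3.132, -0.25, -0.0]
contact_force: [0.1, -0.4, -0.0]
gripper_width: 0.0005
grip_force: 0.0
```

>>> carry_out:
  commands:
    - [[0, 0, 0, 0, 0, 0.0007, 1], [0, 0, 0, 0, 0, 0, 1]]

```text
time_s: 11.35
tool_pos: [0.6097, 0.1872, 0.0687]
tool_rot: [3.132, -0.249, 0.0]
contact_force: [0.5, -0.1, 0.4]
gripper_width: 0.0005
grip_force: 0.3
```

>>> carry_out:
  commands:
    - [[0, 0, 0, 0, 0, 0.0005, 1], [0, 0, 0, 0, 0, 0, 1]]

```text
time_s: 11.55
tool_pos: [0.6098, 0.1872, 0.0684]
tool_rot: [3.131, -0.248, 0.001]
contact_force: [-1.4, -0.9, 2.3]
gripper_width: 0.0005
grip_force: 1.5
```

It yields, so the left-most hatch is the free one. Pressing it down further.

>>> carry_out:
  commands:
    - [[0, 0, 0, 0, 0, 0.002, 1], [0, 0, 0, 0, 0, 0.002, 1], [0, 0, 0, 0, 0, 0.002, 1], [0, 0, 0, 0, 0, 0.002, 1], [0, 0, 0, 0, 0, 0, 1]]

```text
time_s: 12.05
tool_pos: [0.6094, 0.1877, 0.0595]
tool_rot: [-3.131, 0.249, 0.0]
contact_force: [0.2, -0.2, 1.8]
gripper_width: 0.0005
grip_force: 0.9
```

>>> carry_out:
  commands:
    - [[0, 0, 0, 0, 0, 0.002, 1], [0, 0, 0, 0, 0, 0.002, 1], [0, 0, 0, 0, 0, 0.002, 1], [0, 0, 0, 0, 0, 0.002, 1], [0, 0, 0, 0, 0, 0, 1]]

```text
time_s: 12.55
tool_pos: [0.6095, 0.1875, 0.0515]
tool_rot: [-3.132, 0.249, 0.0]
contact_force: [0.9, 0.4, 1.1]
gripper_width: 0.0006
grip_force: 0.9
```

Run:
```python
from cell import *
from h import *
c=read_camera("scene");cv2.imwrite("pics/s4.png",cv2.resize(c["img"][130:270,200:400,::-1],None,fx=4,fy=4))
```

```text
(no output)
```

View pics/s4.png

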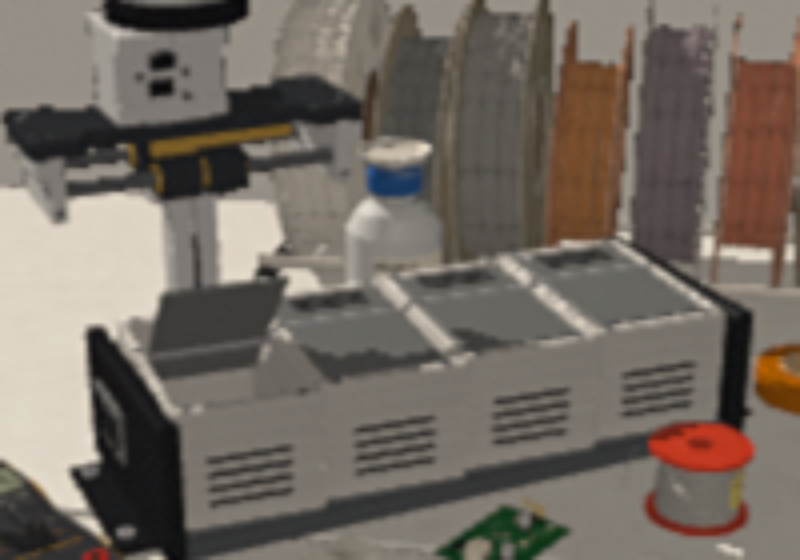

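Scene picture: the left-most hatch stands at about 40°, with its front edge from (165,295) to (280,280). The others are flush. Now up, over to the front, and down in front of the raised edge.

>>> carry_out:
  commands:
    - [[0, 0, 0, 0, 0, -0.02, 1], [0, 0, 0, 0, 0, -0.04, 1], [0, 0, 0, 0, 0, -0.04, 1], [0, 0, 0, 0, 0, -0.01, 1], [0, 0, 0, -0.035, 0, 0, 1], [0, 0, 0, -0.04, 0, 0, 1], [0, 0, 0, -0.035, 0, 0, 1], [0, 0, 0, 0, 0, 0, 1]]

```text
time_s: 13.4
tool_pos: [0.4962, 0.2053, 0.1595]
tool_rot: [3.131, -0.245, -0.008]
contact_force: [0.8, 0.6, -0.4]
gripper_width: 0.0002
grip_force: 0.0
```

>>> carry_out:
  commands:
    - [[0, 0, 0, 0, 0, 0.03, 1], [0, 0, 0, 0, 0, 0.03, 1], [0, 0, 0, 0, 0, 0.005, 1], [0, 0, 0, 0, 0, 0, 1], [0, 0, 0, 0, 0, 0, 1]]

```text
time_s: 13.9
tool_pos: [0.5021, 0.2048, 0.098]
tool_rot: [-3.131, 0.249, -0.002]
contact_force: [-0.5, 0.9, 0.6]
gripper_width: 0.0003
grip_force: 0.0
```

Run:
```python
from cell import *
from h import *
s=read_state();t=s["tool_pos"];x=np.array([np.cos(.158),-np.sin(.158)]);y=np.array([x[1]*-1,x[0]])
print(t,s["contact_force"],(t[:2]-[.5842,.1936])@x,(t[:2]-[.5842,.1936])@y)
c=read_camera("scene");cv2.imwrite("pics/s5.png",cv2.resize(c["img"][130:270,200:400,::-1],None,fx=4,fy=4))
```

```text
[0.5020586  0.20484266 0.09798846] [-0.47354656  0.90947158  0.61046867] -0.08288719975472086 -0.0018217872744785753
```

View pics/s5.png

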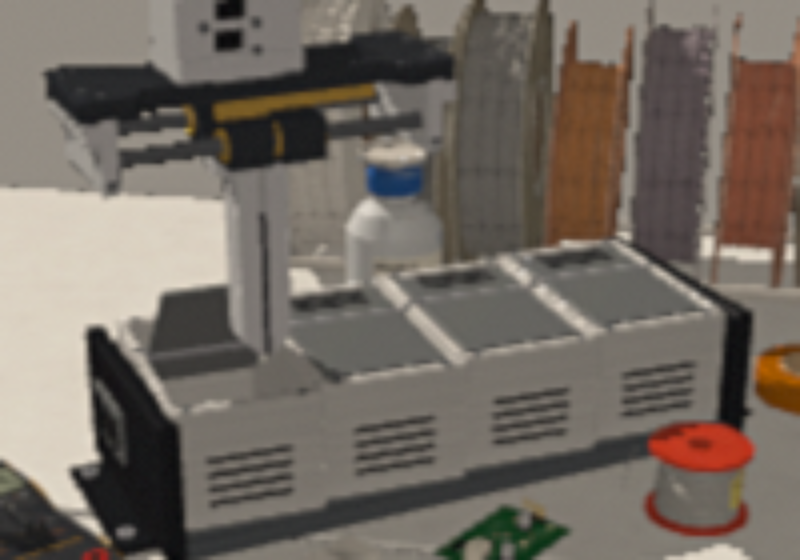

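The finger stands in front of the raised hatch, with its tip at (268,355). Pushing to the rear with a slight rise.

>>> carry_out:
  commands:
    - [[0, 0, 0, 0.01, 0, 0, 1], [0, 0, 0, 0.01, 0, 0, 1], [0, 0, 0, 0.006, 0, -0.003, 1], [0, 0, 0, 0.006, 0, -0.003, 1], [0, 0, 0, 0.006, 0, -0.002, 1], [0, 0, 0, 0, 0, 0, 1]]

```text
time_s: 14.55
tool_pos: [0.5398, 0.1987, 0.1056]
tool_rot: [-3.131, 0.249, -0.003]
contact_force: [-1.0, -0.8, 0.9]
gripper_width: 0.0003
grip_force: 0.0
```

>>> carry_out:
  commands:
    - [[0, 0, 0, 0.008, 0, 0, 1], [0, 0, 0, 0.008, 0, 0, 1], [0, 0, 0, 0.008, 0, 0, 1], [0, 0, 0, 0.008, 0, 0, 1], [0, 0, 0, 0, 0, 0, 1]]

```text
time_s: 15.05
tool_pos: [0.5712, 0.1934, 0.1049]
tool_rot: [-3.132, 0.249, -0.001]
contact_force: [-0.2, 0.4, 0.9]
gripper_width: 0.0005
grip_force: 0.0
```

>>> carry_out:
  commands:
    - [[0, 0, 0, 0.005, 0, 0, 1], [0, 0, 0, 0.004, 0, 0, 1], [0, 0, 0, 0, 0, 0, 1]]

```text
time_s: 15.35
tool_pos: [0.5792, 0.1923, 0.1048]
tool_rot: [-3.132, 0.249, 0.0]
contact_force: [-0.3, 0.5, -0.1]
gripper_width: 0.0005
grip_force: 0.1
```

>>> carry_out:
  commands:
    - [[0, 0, 0, 0.003, 0, 0, 1], [0, 0, 0, 0.003, 0, 0, 1], [0, 0, 0, 0, 0, 0, 1]]

```text
time_s: 15.65
tool_pos: [0.5851, 0.1914, 0.105]
tool_rot: [-3.132, 0.249, -0.0]
contact_force: [-0.9, 0.8, 0.3]
gripper_width: 0.0004
grip_force: 0.3
```

>>> carry_out:
  commands:
    - [[0, 0, 0, 0.002, 0, 0, 1], [0, 0, 0, 0, 0, 0, 1]]

```text
time_s: 15.85
tool_pos: [0.5864, 0.1912, 0.1048]
tool_rot: [-3.132, 0.248, 0.002]
contact_force: [-3.0, 0.5, 0.3]
gripper_width: 0.0004
grip_force: 1.4
```

>>> carry_out:
  commands:
    - [[0, 0, 0, 0.002, 0, 0, 1], [0, 0, 0, 0, 0, 0, 1]]

```text
time_s: 16.05
tool_pos: [0.5868, 0.1911, 0.1046]
tool_rot: [3.132, -0.248, -0.009]
contact_force: [-8.0, 0.9, 3.6]
gripper_width: 0.0007
grip_force: 4.4
```

Run:
```python
from cell import *
from h import *
s=read_state();print(s["tool_pos"],s["contact_force"])
c=read_camera("scene");cv2.imwrite("pics/s6.png",cv2.resize(c["img"][130:270,200:400,::-1],None,fx=4,fy=4))
```

```text
[0.58677078 0.19112842 0.1045788 ] [-7.96380899  0.87282384  3.61482236]
```

View pics/s6.png

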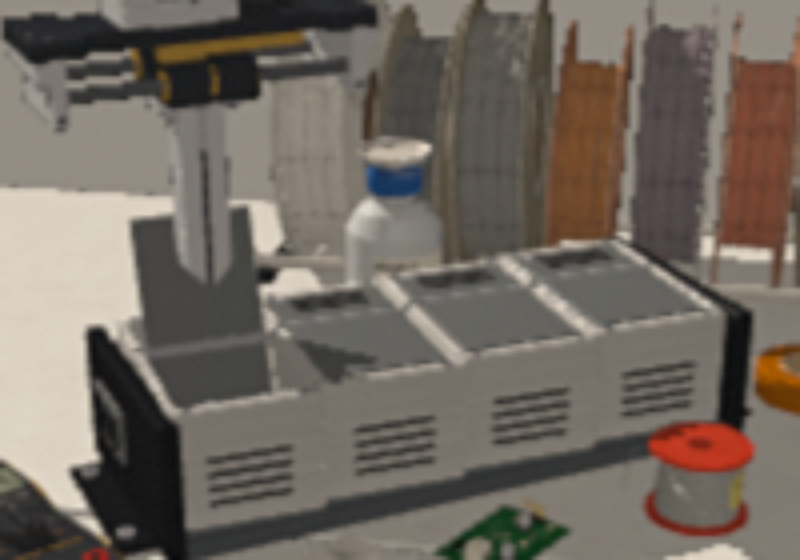

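The hatch stands past upright and the force climbs to 8 N right where the stop was expected. One small firm nudge, then back off and verify the angle.

>>> carry_out:
  commands:
    - [[0, 0, 0, 0.0015, 0, 0, 1], [0, 0, 0, 0, 0, 0, 1], [0, 0, 0, -0.01, 0, 0, 1], [0, 0, 0, -0.03, 0, 0, 1], [0, 0, 0, -0.04, 0, -0.02, 1], [0, 0, 0, 0, 0, -0.05, 1], [0, 0, 0, 0, 0, -0.05, 1], [0, 0, 0, -0.03, 0.04, 0, 1], [0, 0, 0, 0, 0, 0, 1], [0, 0, 0, 0, 0, 0, 1]]

```text
time_s: 17.1
tool_pos: [0.4755, 0.1681, 0.2255]
tool_rot: [-3.131, 0.25, -0.004]
contact_force: [-0.5, -0.3, -0.3]
gripper_width: 0.0004
grip_force: 0.0
```

Run:
```python
from cell import *
from h import *
print(read_state()["time_s"])
c=read_camera("scene");D=c["depth"];T=c["world_to_cam"];K=c["camera_matrix"]
v,u=np.mgrid[:420,:560];W=(np.stack([(u-K[0,2])/K[0,0]*D,(v-K[1,2])/K[1,1]*D,D],-1)-T[:3,3])@T[:3,:3]
x=np.array([np.cos(.158),-np.sin(.158)]);y=np.array([-x[1],x[0]]);d=W[...,:2]-[.5842,.1936]
a=d@x;b=d@y;m=(abs(b)<.025)&(W[...,2]>.09)&(W[...,2]<.145)&(abs(a)<.06)&(D>0)
p=np.polyfit(W[...,2][m],a[m],1);print(m.sum(),p,90+np.degrees(np.arctan(p[0])),np.std(a[m]-np.polyval(p,W[...,2][m])))
cv2.imwrite("pics/s7.png",c["img"][...,::-1])
```

```text
17.1
633 [ 0.36896516 -0.02939397] 110.2523039208858 0.0018934184965733233
```

View pics/s7.png

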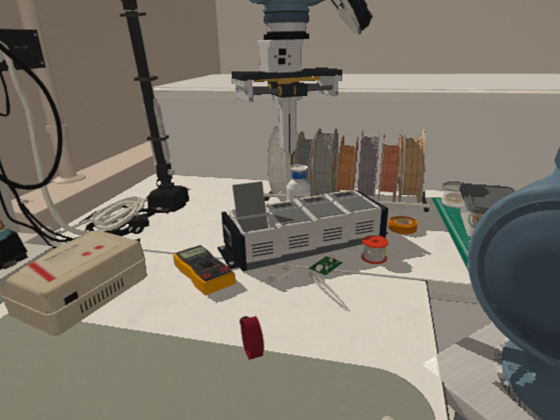

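The hatch at (250,198) stands at about 110°, against its stop. The gripper is clear and the bystanders are where they were, so I'm handing the job in.

```bash
python3 -c "
from cell import *
print(finish_job())"
```

```text
the job is handed in; nothing more can be done
None
```

The left-most hatch was the free one. It now stands fully open at about 110° against its stop; the other three did not give under light presses of about 5–6 N, and the job was handed in after about 17 s.

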